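# Stage the cell tube and crack open the dry box

## Task

Get the dry box ready for loading: stand the tube of coin cells upright and fully home in the round socket of the aluminium stand and let go of it, with the box still shut. Then take the lid by its bar handle, pull it free of its sticky seal and finish while still holding it only slightly open, its front edge about 2 cm up, never letting it fly wide open. Leave the tube standing in its socket and do not disturb the other things on the bench.

Things in the scene. Friction and masses are not known exactly. Their poses are not given: they have to be found in the camera images.
- tube_center (a point): Centre, half-way up, of the loose tube of coin cells: a plain pale grey cylinder 24.4 mm in diameter and 39 mm tall, about 30 g, standing upright on the bench at the start; z is its long axis.
- cell_tube: The same tube of coin cells; origin at the centre of its underside, z up along its axis.
- cell_stand_hole0 (a point): Centre of the mouth of the round socket in the fixed aluminium stand, level with the stand's top, z up. The stand is a 60 x 60 mm block 16 mm high; the socket is 27.4 mm wide, 12 mm deep, with a 2 mm chamfer and a flat floor, so a seated tube's centre is 7.5 mm above the mouth and 27 mm of tube stands clear of the stand.
- dry_box: The dry box, fixed to the bench: grey tray 160 mm (x) by 190 mm (y), 55 mm high, with a black rubber seal and a blue-framed clear lid. Origin at the centre of its underside; its front (-x of its own frame) carries a small round dial and faces roughly to the robot; its yaw varies.
- lid_hinge (a point): Middle of the lid's hinge line, fixed to the box at the top of its rear edge: 80 mm behind (+x) the box's origin, 56 mm up. The hinge line runs along the y axis of this point, whose axes are those of the box.
- lid_handle (a point): Middle of the lid's dark steel bar handle, moving with the lid: a round bar 12 mm in diameter, 102 mm long along the box's y, on two 10 mm posts 45 mm either side of the middle. With the lid shut it lies 135 mm in front (-x) of the hinge line and 38 mm above it; the bar's centre is 29 mm above the lid's top face, free at front, back and below. Its y axis runs along the bar.
- lid (a joint): Hinge angle of the lid, 0 shut, growing as the front edge rises (1.2 at most). The front edge is 166 mm from the hinge line, so 0.12 rad raises it 20 mm. The lid weighs about 0.3 kg. Breaking the seal takes an upward pull at the handle that climbs to about 14 N near 0.01 rad, falls to 7 N at 0.05 rad and beyond 0.08 rad is only the lid's own weight, about 2 N; a lid let go falls shut.
- flux_pot: Bystander, not to be disturbed: screw-top pot, 46 mm across, 28 mm high. Origin at the centre of its underside.
- amber_tape: Bystander, not to be disturbed: roll of amber tape lying flat, 54 mm across, 16 mm high. Origin at the centre of its underside.
- side_cutters: Bystander, not to be disturbed: side cutters with red handles lying flat, 106 x 54 x 11 mm. Origin at the centre of its underside.
- driver_blue: Bystander, not to be disturbed: small screwdriver with a blue handle lying flat, 137 mm long, 18 mm high. Origin at the centre of its underside.

How it is judged:
On the way, in this order (a step that is already met when the one before it is completed fails the run):
1. the tube stands fully home in the socket, let go, while the lid is still shut (horizontal distance between tube_center and cell_stand_hole0 below 0.003 m and z of tube_center in the frame of cell_stand_hole0 below 0.0105 m and angle between tube_center's own z axis and vertical below 0.08 rad and contact force between the fingers and cell_tube below 0.1 N and linear speed of cell_tube below 0.02 m/s and value of joint lid below 0.02 rad), for 0.2 s.
2. the lid is pulled free of its seal by the fingers (value of joint lid above 0.06 rad and contact force between the fingers and lid above 0.8 N), for 0.1 s.
At the end, for the whole second after the job is handed in: Fingers hold the lid (over 0.8 N), still, at 0.065 to 0.21 rad (front edge 11 to 35 mm up); the tube stands untouched in the socket, within 3 mm of its axis, centre under 10.5 mm above the mouth, tilt under 0.08 rad; bystanders moved under 30 mm (horizontal distance between tube_center and cell_stand_hole0 below 0.003 m and z of tube_center in the frame of cell_stand_hole0 below 0.0105 m and angle between tube_center's own z axis and vertical below 0.08 rad and contact force between the fingers and cell_tube below 0.1 N and linear speed of cell_tube below 0.02 m/s and value of joint lid between 0.065 and 0.21 rad and velocity of joint lid between -0.05 and 0.05 rad/s and contact force between the fingers and lid above 0.8 N and distance of each of flux_pot, amber_tape, side_cutters, driver_blue from where it was at the start of the episode below 0.03 m); the arm keeps its last pose, push and grip.
It fails at once if the lid flies wide open (beyond 0.4 rad) (value of joint lid above 0.4 rad).
It fails at once if the lid is opened before the tube stands in the socket, or the tube is taken out again (value of joint lid above 0.03 rad and not (horizontal distance between tube_center and cell_stand_hole0 below 0.003 m and z of tube_center in the frame of cell_stand_hole0 below 0.0105 m and angle between tube_center's own z axis and vertical below 0.08 rad)).
It fails at once if a bystander is disturbed (moved over 30 mm) (distance of any of flux_pot, amber_tape, side_cutters, driver_blue from where it was at the start of the episode above 0.03 m).
It also fails if it takes over 50 s, if anything falls off the work surface, if the arm or the gripper's body presses on something with over 40 N, if the wrist force passes 120 N, or if a joint passes its speed limit or range.

## Robot

A 7-joint arm with a two-finger parallel gripper is mounted at the origin on a cart in front of the work surface, level with it; the furniture and walls round the work are solid. World frame = base frame: x ahead of the robot, y to its left, z up, the work surface at z = 0. Lengths are in m, angles in rad, forces in N, time in s.
With the tool pointing down it reaches from about 0.4 to 0.85 m from the base axis. Payload 10.4 kg.
Tool frame: the origin (TCP) lies midway between the tips of the shut fingers; the grasp point (between the pads) lies 19 mm behind it; z points along the fingers, y is the line along which they close (so a half turn about z gives the same grasp; the last joint's range is limited). The gripper opens to 87 mm and grips with 3 to 60 N. Pads are 19 mm wide; open, the fingers measure 117 mm over their backs; the gripper's body (75 mm by 190 mm) begins 51 mm behind the grasp point.
Start: joints at [-1.307, 0.332, -0.065, 1.46, 0.022, 1.35, -0.088], TCP at [0.177, 0.599, 0.223] pointing down, gripper open.
Joint ranges: [-2.6, 2.6], [-0.5, 2.12], [-1.47, 1.34], [0.16, 2.42], [-1.27, 4.41], [0.06, 2.06], [-2.6, 2.6]. Speed limits (rad/s): [2.22, 2.22, 2.79, 2.79, 3.14, 3.14, 3.14].

## Interface

Orientations are given as a unit quaternion [x, y, z, w].
In Python, from bench import r gives the robot as it stands.
- The arm moves only by the tool arm_command, never from a script. Its argument "moves" is one flat list of numbers, 4 for each row, row after row: the shift along the tool's x, y, z in cm, then the turn about the tool's z in degrees. A call has 1 to 12 rows; each row shifts and turns the commanded pose from where the row before left it, along the tool's axes as they then stand; what a row does not reach is not made up. A row lasts 1/12 s, in which the tool goes at most 41.7 mm and 7.16 degrees, less where a joint would pass 70% of its speed; a pose out of reach is approached as far as the arm can. A call with a gripper value outside its range is refused whole. "fingers" is the opening in per cent of the stroke, from 0 (shut) to 100 (fully open), set as the call begins (left out, the last holds). The fingers move at their own pace and stop on an object; "squeeze" is the grip in N (left out, the last holds). Time passes only in rows, so rows that do not move let the fingers close. It gives the time, the measured TCP pose, the force, the opening and the grip force at its end, in the units of the state.
- r.read_state(): the state, without advancing time (a new reading comes with each control period).
- r.camera(name): name is "scene" or "top"; returns the picture (420x560x3 uint8, red, green, blue); there is no depth.
- r.camera_info(name): a dict with "fx", "fy", "cx", "cy" (pixels), "origin" and "attitude" of the camera in the world. Camera axes: x right, y up, looking along -z (the intrinsics and any distortion apply to the point x, -y, -z); pixel columns grow to the right and rows downward; lengths in m; the calibration is good to about 2 mm. A picture is of the moment at which its call begins. camera_info takes no time and is no camera call.
- r.close_job(): hands the job in; it is judged then, once.
The state is a dict: "time": time; "joint_positions": joint angles; "joint_vel": joint speeds; "joint_torque": joint torques, N m; "ee_pos": TCP position; "eef_rot": TCP orientation; "ft_force": force on the tool from outside, world axes, zero at the start; "torque": the same for the moment, N m; "width": finger opening in m; "grip_force": force on a finger pad.
Only numpy, scipy, OpenCV 4.12 (cv2) and the standard library are available. Lean on these libraries where they do the work, as an engineer would, in place of code of your own. Each camera call takes 0.05 s, during which the arm holds its last target. There are 200 camera calls.

## Working session

There is one attempt and no reset: what is moved stays moved. The work goes in short steps, Python scripts to look and compute and a tool call to move; the robot and the scene stay as the last step left them, time stands still between calls to the robot, and variables do not carry over. Pictures are saved under pics/ and viewed, at most 10 in all, crops included, and the job is handed in when it is done.

Besides the shell and the picture viewer there is one more tool, called after ">>>" by a JSON object that holds its "api" and its "payload". arm_command: Moves the arm, as the interface text tells. Its arguments: {"type":"object","properties":{"moves":{"type":"array"},"fingers":{"type":"number"},"squeeze":{"type":"number"}},"required":["moves"]}

```bash
mkdir -p pics; python3 - <<'E'
from bench import r
import cv2
for n in("scene","top"):
    im=r.camera(n); cv2.imwrite(f"pics/{n}0.png",im[:,:,::-1]); print(r.camera_info(n))
print(r.read_state())
E
```

```text
{'fx': 433.57961501508925, 'fy': 433.57961501508925, 'cx': 277.593647926745, 'cy': 213.15891997945292, 'origin': array([-0.05126129, -0.53717378,  0.79825126]), 'attitude': array([ 0.38916025, -0.16265893, -0.37145674,  0.82711321])}
{'fx': 470.57946616421106, 'fy': 470.57946616421106, 'cx': 271.2658673330906, 'cy': 208.13068748862577, 'origin': array([0.2647065 , 0.01336539, 1.52389358]), 'attitude': array([ 0.06856199, -0.07007932, -0.69389388,  0.71337187])}
{'time': 0.1, 'joint_positions': array([-1.30658579,  0.33281058, -0.06470865,  1.46082833,  0.02161037,
        1.34989019, -0.08851985]), 'joint_vel': array([ 0.00010584, -0.00028736, -0.00136879,  0.00046673,  0.00051568,
        0.0007633 , -0.00138854]), 'joint_torque': array([ 1.98977912e-03, -6.24556661e+01,  2.50557752e-02, -3.90710986e+01,
       -6.13876199e-02,  3.65709595e-02,  6.00201565e-05]), 'ee_pos': array([0.17671629, 0.59915188, 0.22184617]), 'eef_rot': array([ 1.42909667e-01,  9.89735542e-01, -6.17584788e-04, -5.79285786e-05]), 'ft_force': array([ 0.67586168, -0.4569017 , -0.33395137]), 'torque': array([-0.06755751, -0.01270255,  0.02257621]), 'grip_force': 0.0, 'width': 0.08694665027692716}
```

View pics/top0.png

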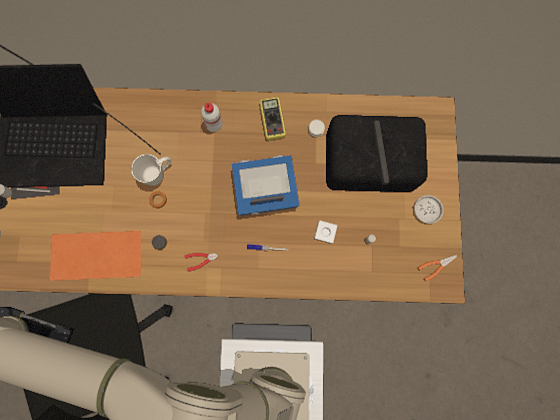

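View pics/scene0.png

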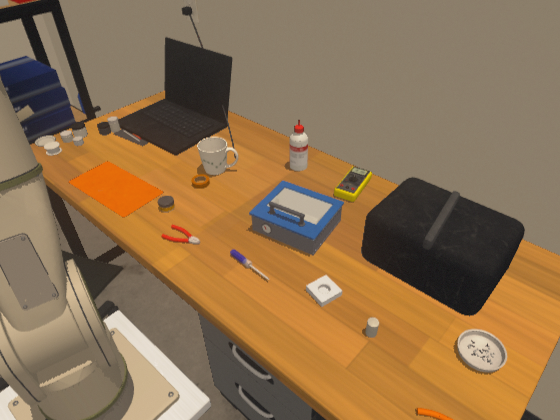

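The top view shows the tube at about (370,239), the stand at (326,232) and the box at (265,185). In the scene view they are at (372,327), (323,290) and (297,215). I'll enlarge these areas.

```bash
python3 - <<'E'
import cv2,numpy as np
t=cv2.imread("pics/top0.png");s=cv2.imread("pics/scene0.png")
def c(im,x,y,w,h,k):
    o=cv2.resize(im[y:y+h,x:x+w],None,fx=k,fy=k,interpolation=cv2.INTER_CUBIC)
    for i in range(0,w,10): cv2.putText(o,str(x+i),(i*k,8),0,.3,(0,255,0)); cv2.line(o,(i*k,8),(i*k,14),(0,255,0))
    for j in range(0,h,10): cv2.putText(o,str(y+j),(0,j*k+4),0,.3,(0,255,0)); cv2.line(o,(20,j*k),(26,j*k),(0,255,0))
    return o
a=np.hstack([c(t,305,210,80,50,5),c(s,300,270,80,75,5)[:375][:250] if 0 else c(s,300,272,80,50,5)])
b=np.hstack([c(t,225,150,80,70,5),c(s,335,300,80,70,5)])
cv2.imwrite("pics/crop0.png",np.vstack([a,b]))
cv2.imwrite("pics/crop1.png",c(s,245,175,100,75,8))
E
```

```text
(no output)
```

View pics/crop0.png

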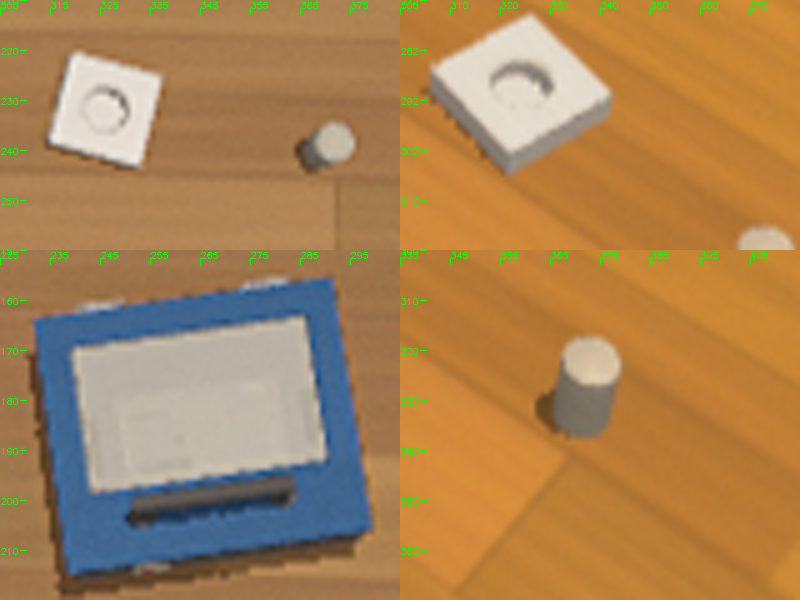

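View pics/crop1.png

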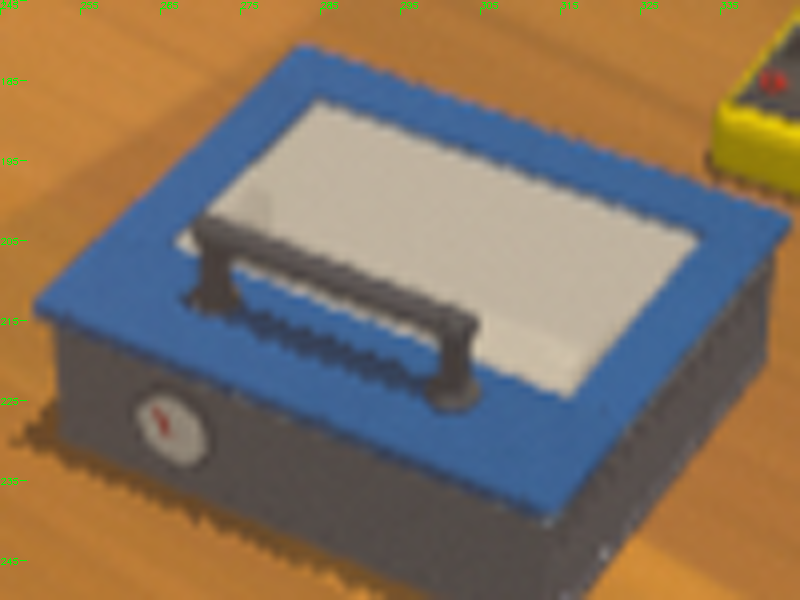

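Pixels read from the crops:

| Point | Top | Scene |
|---|---|---|
| Tube top | (371.8,238.6) | (373,322.2) |
| Socket mouth | (326,231.8) | (324.3,288.7) |
| Bar ends | (252,201.6), (283.6,197.4) | (270.4,203.6), (304,215.6) |

```bash
cat >h.py <<'E'
from bench import r
import numpy as np
from scipy.spatial.transform import Rotation as R
def ray(n,u,v):
    i=r.camera_info(n); d=[(u-i['cx'])/i['fx'],-(v-i['cy'])/i['fy'],-1]
    return np.array(i['origin']),R.from_quat(i['attitude']).apply(d)
def onz(n,u,v,z):
    o,d=ray(n,u,v); return o+d*(z-o[2])/d[2]
def tri(a,b):
    A=0;B=0
    for n,(u,v) in(("top",a),("scene",b)):
        o,d=ray(n,u,v); d/=np.linalg.norm(d); P=np.eye(3)-np.outer(d,d); A=A+P;B=B+P@o
    return np.linalg.solve(A,B)
def proj(n,p):
    i=r.camera_info(n); q=R.from_quat(i['attitude']).inv().apply(np.array(p)-i['origin'])
    return i['cx']+i['fx']*q[0]/-q[2], i['cy']-i['fy']*q[1]/-q[2]
def totool(p):
    s=r.read_state(); return R.from_quat(s['eef_rot']).inv().apply(np.array(p)-s['ee_pos'])*100
E
python3 - <<'E'
from h import *
np.set_printoptions(precision=4,suppress=True)
P={'tube':((371.8,238.6),(373,322.2),.039),'hole':((326,231.8),(324.3,288.7),.016),'bL':((252,201.6),(270.4,203.6),.094),'bR':((283.6,197.4),(304,215.6),.094)}
for k,(a,b,z) in P.items():
    a=np.array(a)-.4;b=np.array(b)-.4
    print(k,onz("top",*a,z),onz("scene",*b,z),tri(a,b))
s=r.read_state();print(R.from_quat(s['eef_rot']).as_matrix())
E
```

```text
tube [ 0.4716 -0.3068  0.039 ] [ 0.4756 -0.3067  0.039 ] [ 0.4721 -0.307   0.0425]
hole [ 0.4929 -0.1637  0.016 ] [ 0.4964 -0.1648  0.016 ] [ 0.4939 -0.1646  0.0177]
bL [0.5694 0.0759 0.094 ] [0.5758 0.0763 0.094 ] [0.5705 0.0743 0.0977]
bR [ 0.5856 -0.022   0.094 ] [ 0.5956 -0.0201  0.094 ] [ 0.5863 -0.0238  0.1013]
[[-0.9592  0.2829 -0.0003]
 [ 0.2829  0.9592 -0.0012]
 [-0.0001 -0.0012 -1.    ]]
```

>>> {"api": "arm_command", "payload": {"moves": [-4,-0.35,0,3.65,-4,-0.35,0,3.65,-4,-0.35,0,3.65,-4,-0.35,0,3.65,-4,-0.35,0,3.65,-4,-0.35,0,3.65,-4,-0.35,0,3.65,-4,-0.35,0,3.65,-4,-0.35,0,3.65,-4,-0.35,0,3.65,-4,-0.35,0,3.65,-4,-0.35,0,3.65], "fingers": 100}}

```text
time: 1.1
ee_pos: [0.5298, 0.286, 0.2221]
eef_rot: [0.503, 0.864, -0.0, -0.0]
ft_force: [0.3, 0.1, 0.2]
width: 0.0872
grip_force: 0.0
```

>>> {"api": "arm_command", "payload": {"moves": [-4,-0.35,0,3.65,-4,-0.35,0,3.65,-4,-0.35,0,3.65,-4,-0.35,0,3.65,-4,-0.35,0,3.65,-4,-0.35,0,3.65,-4,-0.35,0,3.65,-4,-0.35,0,3.65,-4,-0.35,0,3.65,-4,-0.35,0,3.65,-4,-0.35,0,3.65,-4,-0.35,0,3.65]}}

```text
time: 2.1
ee_pos: [0.5668, -0.1826, 0.2222]
eef_rot: [0.789, 0.614, -0.0, -0.0]
ft_force: [0.3, 0.0, -0.0]
width: 0.087
grip_force: 0.0
```

```bash
python3 -c "
from h import *
s=r.read_state();print(s['time'],s['ee_pos'],s['joint_positions'],s['ft_force']);m=R.from_quat(s['eef_rot']).as_matrix();print(np.degrees(np.arctan2(m[1,1],m[0,1])));print(totool([.473,-.307,.1]))"
```

```text
2.1 [ 0.56682345 -0.18262734  0.22221133] [-0.27797342  0.29747033  0.63374431  1.57367837 -0.17956698  1.32982863
  0.12998238] [ 0.31816578  0.0357405  -0.01757598]
-14.20097935820787
[-14.35773183  -6.04052611  12.22446925]
```

>>> {"api": "arm_command", "payload": {"moves": [-3.6,-1.5,2.0,0,-3.6,-1.5,2.0,0,-3.6,-1.5,2.0,0,-2.4,-1.0,2.0,0,-1.2,-0.5,2.0,0,0,0,2.2,0,0,0,0,0,0,0,0,0]}}

```text
time: 2.77
ee_pos: [0.4772, -0.3008, 0.1029]
eef_rot: [0.788, 0.615, -0.001, -0.001]
ft_force: [0.2, -0.1, 1.2]
width: 0.0869
grip_force: 0.0
```

```bash
python3 - <<'E'
from h import *
import cv2
print(r.read_state()['time'],totool([.473,-.307,.1]))
def c(im,x,y,w,h,k):
    o=cv2.resize(im[y:y+h,x:x+w],None,fx=k,fy=k,interpolation=cv2.INTER_CUBIC)
    for i in range(0,w,10): cv2.putText(o,str(x+i),(i*k,8),0,.3,(0,255,0)); cv2.line(o,(i*k,8),(i*k,14),(0,255,0))
    for j in range(0,h,10): cv2.putText(o,str(y+j),(0,j*k+4),0,.3,(0,255,0)); cv2.line(o,(20,j*k),(26,j*k),(0,255,0))
    return o
t=r.camera("top")[:,:,::-1];s=r.camera("scene")[:,:,::-1]
cv2.imwrite("pics/a1.png",np.hstack([c(t,320,190,80,90,5),c(s,335,270,80,90,5)]))
p=r.read_state()['ee_pos'];print(p,proj("top",p),proj("scene",p))
E
```

```text
2.7667 [-0.70331724 -0.25878557  0.28938236]
[ 0.47873282 -0.30111264  0.10459276] (np.float64(374.11177552225456), np.float64(232.98770078611724)) (np.float64(375.03582943575435), np.float64(299.4543758094061))
```

View pics/a1.png

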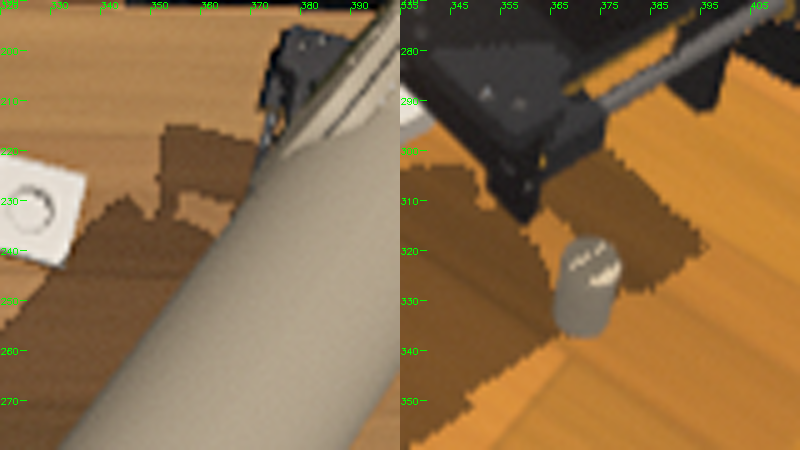

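The scene view shows the tube at about (372,325), untouched, with the open gripper up and to its left. The top view is blocked by the arm. I'll correct the position, go down and grip.

>>> {"api": "arm_command", "payload": {"moves": [-0.7,-0.25,0,0,0,0,3,0,0,0,3,0,0,0,2.0,0,0,0,0.8,0,0,0,0,0]}}

```text
time: 3.37
ee_pos: [0.473, -0.3073, 0.0147]
eef_rot: [0.788, 0.616, -0.001, -0.001]
ft_force: [0.3, -0.3, -0.6]
width: 0.087
grip_force: 0.0
```

```bash
python3 - <<'E'
from h import *
print(r.read_state()['time'],r.read_state()['ee_pos'],r.read_state()['ft_force'],totool([.473,-.307,.016]))
E
```

```text
3.3667 [ 0.47303169 -0.3073043   0.01466716] [ 0.25890921 -0.2759659  -0.63668742] [ 0.02877678 -0.01070347 -0.13325935]
```

>>> {"api": "arm_command", "payload": {"moves": [0,0,0,0,0,0,0,0,0,0,0,0,0,0,0,0,0,0,0,0,0,0,0,0,0,0,0,0,0,0,0,0], "fingers": 0, "squeeze": 12}}

```text
time: 4.03
ee_pos: [0.4737, -0.3076, 0.0156]
eef_rot: [0.788, 0.615, 0.0, 0.0]
ft_force: [-0.0, -0.3, 0.2]
width: 0.0415
grip_force: 0.0
```

Fingers are still closing.

>>> {"api": "arm_command", "payload": {"moves": [0,0,0,0,0,0,0,0,0,0,0,0,0,0,0,0,0,0,0,0,0,0,0,0]}}

```text
time: 4.53
ee_pos: [0.4736, -0.3075, 0.0154]
eef_rot: [0.788, 0.615, 0.0, -0.0]
ft_force: [-0.2, -0.1, -0.1]
width: 0.0239
grip_force: 12.0
```

>>> {"api": "arm_command", "payload": {"moves": [0,0,-1,0,0,0,-2,0,0,0,-2,0,0,0,0,0]}}

```text
time: 4.87
ee_pos: [0.4754, -0.309, 0.0696]
eef_rot: [0.788, 0.615, 0.001, 0.002]
ft_force: [0.7, -0.7, -0.7]
width: 0.0236
grip_force: 12.0
```

```bash
python3 - <<'E'
from h import *
s=r.read_state();print(s['time'],s['ee_pos'],s['width'],s['ft_force'],totool([.4945,-.1642,.066]))
E
```

```text
4.8667 [ 0.4753514  -0.30896149  0.06958232] 0.02360173592019525 [ 0.67363327 -0.70132669 -0.74731657] [14.50772665 -1.66278299  0.33902766]
```

>>> {"api": "arm_command", "payload": {"moves": [3,-0.3,0,0,4,-0.4,0,0,3.5,-0.4,0,0,2.4,-0.3,0,0,1.5,-0.1,0,0,0,0,0,0,0,0,0,0,0,0,0,0,0,0,0,0]}}

```text
time: 5.62
ee_pos: [0.4937, -0.1657, 0.0656]
eef_rot: [0.789, 0.615, -0.0, 0.0]
ft_force: [-0.2, -0.0, -0.7]
width: 0.0242
grip_force: 12.0
```

```bash
python3 - <<'E'
from h import *
import cv2
def c(im,x,y,w,h,k):
    o=cv2.resize(im[y:y+h,x:x+w],None,fx=k,fy=k,interpolation=cv2.INTER_CUBIC)
    for i in range(0,w,10): cv2.putText(o,str(x+i),(i*k,8),0,.3,(0,255,0)); cv2.line(o,(i*k,8),(i*k,14),(0,255,0))
    for j in range(0,h,10): cv2.putText(o,str(y+j),(0,j*k+4),0,.3,(0,255,0)); cv2.line(o,(20,j*k),(26,j*k),(0,255,0))
    return o
t=r.camera("top")[:,:,::-1];s=r.camera("scene")[:,:,::-1]
cv2.imwrite("pics/a2.png",np.hstack([c(t,290,200,65,90,6),c(s,290,240,65,90,6)]))
q=r.read_state();p=q['ee_pos'];print(q['time'],p,totool([.4945,-.1642,.066]))
for z in (.0505,.0895):
  c0=np.array([p[0],p[1],z]);print(z,proj("scene",c0),proj("top",c0))
E
```

```text
5.7167 [ 0.49368    -0.16543218  0.06551322] [ 0.1395035   0.04941147 -0.04871779]
0.0505 (np.float64(324.13253960262335), np.float64(279.2003130066564)) (np.float64(327.44308659450104), np.float64(229.57277931734217))
0.0895 (np.float64(325.0019297964969), np.float64(267.40111969173256)) (np.float64(328.9847320185865), np.float64(227.67118028574643))
```

View pics/a2.png

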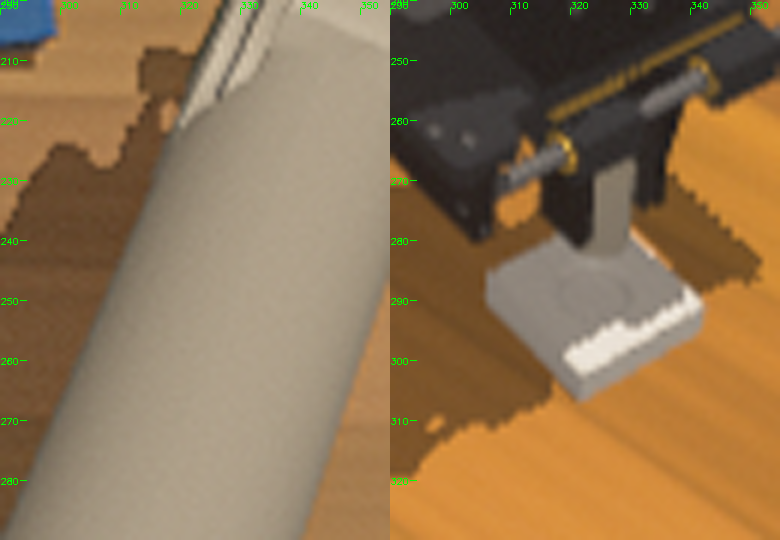

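The tube's right edge (330,283) matches the projected TCP, and the socket ellipse is at (324,289) as before. The tube is gripped on centre and nearly over the socket, so I'll go down.

>>> {"api": "arm_command", "payload": {"moves": [0.1,0.05,1,0,0,0,1.4,0,0,0,0.8,0,0,0,0,0,0,0,0,0]}}

```text
time: 6.13
ee_pos: [0.4942, -0.1636, 0.033]
eef_rot: [0.788, 0.615, -0.001, -0.0]
ft_force: [-0.3, 0.5, 1.0]
width: 0.0238
grip_force: 12.0
```

>>> {"api": "arm_command", "payload": {"moves": [0,0,0.3,0,0,0,0.3,0,0,0,0.2,0,0,0,0,0]}}

```text
time: 6.47
ee_pos: [0.4949, -0.1635, 0.0254]
eef_rot: [0.788, 0.615, 0.0, 0.0]
ft_force: [0.9, -1.5, -1.0]
width: 0.024
grip_force: 12.0
```

>>> {"api": "arm_command", "payload": {"moves": [-0.05,0,0.2,0,0,0,0.2,0,0,0,0.15,0,0,0,0,0,0,0,0,0]}}

```text
time: 6.88
ee_pos: [0.4947, -0.1638, 0.0199]
eef_rot: [0.788, 0.615, 0.0, 0.0]
ft_force: [1.8, -0.4, -0.6]
width: 0.0239
grip_force: 12.0
```

>>> {"api": "arm_command", "payload": {"moves": [0,0,0.05,0,0,0,0,0,0,0,0,0]}}

```text
time: 7.13
ee_pos: [0.4947, -0.1639, 0.0195]
eef_rot: [0.788, 0.615, 0.0, 0.0]
ft_force: [0.8, -0.3, -0.1]
width: 0.0239
grip_force: 12.0
```

>>> {"api": "arm_command", "payload": {"moves": [0,0,0,0,0,0,0,0,0,0,0,0,0,0,0,0,0,0,0,0,0,0,0,0,0,0,0,0,0,0,0,0], "fingers": 80}}

```text
time: 7.8
ee_pos: [0.4945, -0.1639, 0.0195]
eef_rot: [0.788, 0.615, -0.0, -0.0]
ft_force: [-0.6, 1.0, -0.1]
width: 0.066
grip_force: 0.0
```

>>> {"api": "arm_command", "payload": {"moves": [0,0,-1,0,0,0,-2,0,0,0,-3,0,0,0,-4,0,0,0,-4,0,0,0,-2,0,0,0,0,0]}}

```text
time: 8.38
ee_pos: [0.4969, -0.1648, 0.1852]
eef_rot: [0.788, 0.615, 0.003, 0.003]
ft_force: [1.0, 0.5, 0.0]
width: 0.0697
grip_force: 0.0
```

```bash
python3 - <<'E'
from h import *
s=r.read_state();print(s['time'],s['ee_pos'],s['joint_positions'],totool([.578,.026,.18]))
E
```

```text
8.3833 [ 0.49691359 -0.16480309  0.18516048] [-0.37093455  0.13257558  0.66162201  1.81655254 -0.08911587  1.21360871
  0.07142335] [20.47817227  3.22227281  0.57962523]
```

>>> {"api": "arm_command", "payload": {"moves": [3.45,0.6,0,0,3.45,0.6,0,0,3.45,0.6,0,0,3.45,0.6,0,0,3.45,0.6,0,0,3.45,0.6,0,0,0,0,0,-6,0,0,0,-6,0,0,0,-6,0,0,0,-6,0,0,0,0,0,0,0,0], "fingers": 80}}

```text
time: 9.38
ee_pos: [0.5795, 0.028, 0.1796]
eef_rot: [0.644, 0.765, -0.0, -0.0]
ft_force: [0.3, 1.2, 0.2]
width: 0.0697
grip_force: 0.0
```

```bash
python3 - <<'E'
from h import *
import cv2
def c(im,x,y,w,h,k):
    o=cv2.resize(im[y:y+h,x:x+w],None,fx=k,fy=k,interpolation=cv2.INTER_CUBIC)
    for i in range(0,w,10): cv2.putText(o,str(x+i),(i*k,8),0,.3,(0,255,0)); cv2.line(o,(i*k,8),(i*k,14),(0,255,0))
    for j in range(0,h,10): cv2.putText(o,str(y+j),(0,j*k+4),0,.3,(0,255,0)); cv2.line(o,(20,j*k),(26,j*k),(0,255,0))
    return o
t=r.camera("top")[:,:,::-1];s=r.camera("scene")[:,:,::-1]
cv2.imwrite("pics/a3.png",np.hstack([c(t,300,205,60,55,6),c(s,235,165,105,140,4)[:560]][1:]+[cv2.copyMakeBorder(c(t,300,205,60,55,6),0,230,0,0,cv2.BORDER_CONSTANT)]))
q=r.read_state();m=R.from_quat(q['eef_rot']).as_matrix()
print(q['time'],q['ee_pos'],np.degrees(np.arctan2(m[1,1],m[0,1])),totool([.5816,.0275,.077]))
E
```

```text
9.4833 [0.57960987 0.02812251 0.17960473] 9.766647874483086 [-0.0960419   0.18581466 10.26046   ]
```

View pics/a3.png

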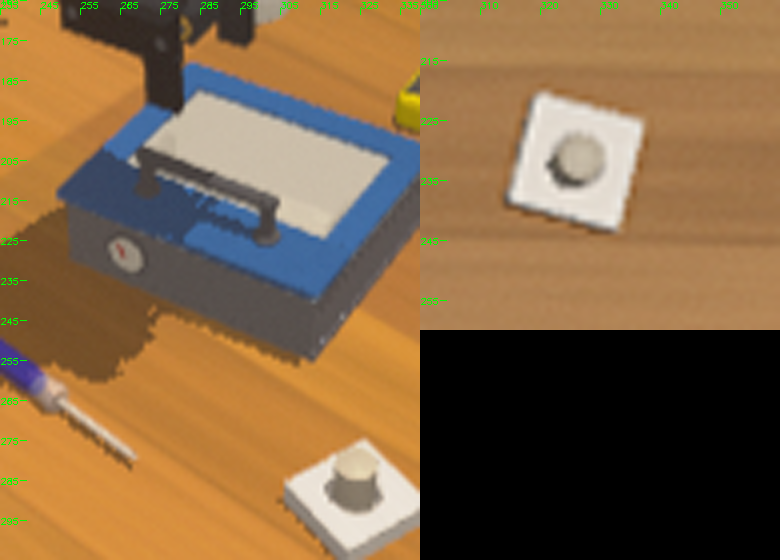

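The tube stands upright in the socket: top view (326,231), scene view (323,285). The handle bar is still at about (287,210) and the lid is shut. I'll go down over the bar.

>>> {"api": "arm_command", "payload": {"moves": [0,0.2,2,0,0,0,3,0,0,0,3,0,0,0,1.5,0,0,0,0.7,0,0,0,0,0,0,0,0,0]}}

```text
time: 10.07
ee_pos: [0.5821, 0.0285, 0.0783]
eef_rot: [0.643, 0.766, 0.0, 0.0]
ft_force: [-0.6, -0.1, 0.5]
width: 0.0695
grip_force: 0.0
```

>>> {"api": "arm_command", "payload": {"moves": [0,0,0,0,0,0,0,0,0,0,0,0,0,0,0,0,0,0,0,0,0,0,0,0,0,0,0,0,0,0,0,0], "fingers": 25, "squeeze": 5}}

```text
time: 10.73
ee_pos: [0.5817, 0.0286, 0.0775]
eef_rot: [0.643, 0.766, 0.0, -0.0]
ft_force: [-0.2, 0.9, -0.1]
width: 0.0261
grip_force: 0.0
```

>>> {"api": "arm_command", "payload": {"moves": [0,0,0,0,0,0,0,0,0,0,0,0], "fingers": 0}}

```text
time: 10.98
ee_pos: [0.5827, 0.0288, 0.0777]
eef_rot: [0.643, 0.766, 0.001, 0.001]
ft_force: [2.4, 0.7, -1.3]
width: 0.0121
grip_force: 5.0
```

>>> {"api": "arm_command", "payload": {"moves": [0,0,0,0,0,0,0,0,0,0,0,0], "squeeze": 50}}

```text
time: 11.23
ee_pos: [0.5827, 0.0287, 0.0777]
eef_rot: [0.643, 0.766, 0.001, 0.001]
ft_force: [5.4, 0.0, -3.8]
width: 0.0104
grip_force: 50.0
```

>>> {"api": "arm_command", "payload": {"moves": [0,0.03,-0.1,0,0,0.03,-0.1,0,0,0.03,-0.1,0,0,0.03,-0.1,0,0,0.03,-0.1,0,0,0.03,-0.1,0,0,0,0,0]}}

```text
time: 11.82
ee_pos: [0.584, 0.029, 0.0824]
eef_rot: [0.643, 0.766, 0.0, 0.001]
ft_force: [10.0, -0.0, -15.4]
width: 0.0105
grip_force: 50.0
```

>>> {"api": "arm_command", "payload": {"moves": [0,0.05,-0.1,0,0,0.05,-0.1,0,0,0.05,-0.1,0,0,0.04,-0.1,0,0,0.04,-0.1,0,0,0.04,-0.1,0,0,0,0,0]}}

```text
time: 12.4
ee_pos: [0.5862, 0.0294, 0.0889]
eef_rot: [0.643, 0.766, -0.0, 0.0]
ft_force: [5.2, 0.0, -7.7]
width: 0.0109
grip_force: 50.0
```

>>> {"api": "arm_command", "payload": {"moves": [0,0.05,-0.1,0,0,0.05,-0.1,0,0,0.05,-0.1,0,0,0.05,-0.1,0,0,0.05,-0.1,0,0,0,0,0,0,0,0,0,0,0,0,0]}}

```text
time: 13.07
ee_pos: [0.5884, 0.0297, 0.0946]
eef_rot: [0.643, 0.766, -0.0, -0.0]
ft_force: [0.8, -0.4, -4.3]
width: 0.0105
grip_force: 50.0
```

```bash
python3 - <<'E'
from h import *
import cv2
def c(im,x,y,w,h,k): return cv2.resize(im[y:y+h,x:x+w],None,fx=k,fy=k,interpolation=cv2.INTER_CUBIC)
t=r.camera("top")[:,:,::-1];s=r.camera("scene")[:,:,::-1]
cv2.imwrite("pics/a4.png",np.hstack([c(s,235,165,100,140,4),cv2.copyMakeBorder(c(t,300,205,60,55,6),0,230,0,0,cv2.BORDER_CONSTANT)]))
q=r.read_state();print(q['time'],q['ee_pos'],q['ft_force'],q['width'],q['grip_force'])
E
```

```text
13.1667 [0.58835937 0.02973067 0.09450454] [-0.68675717 -0.40569512 -3.33891153] 0.010347650373492152 49.99688744544983
```

View pics/a4.png

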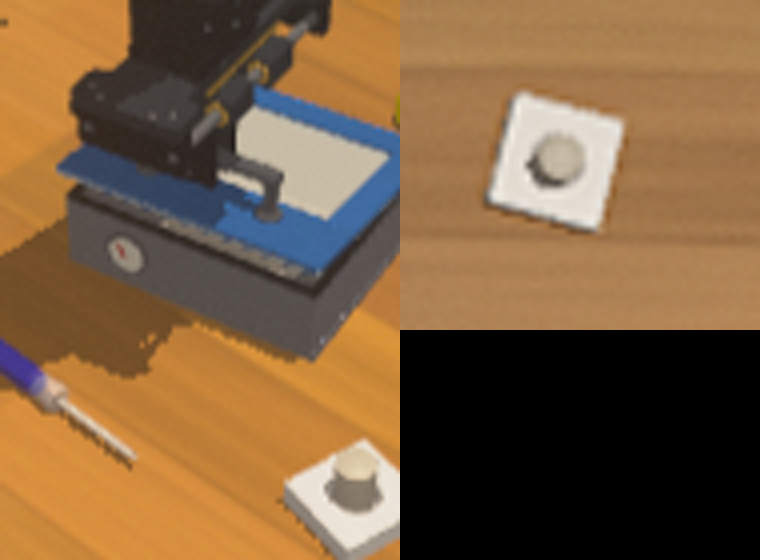

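The lid is open a narrow gap: the handle rose 17 mm, about 0.125 rad, and the force is down to the lid's own weight. The tube still stands seated. I'll hand it in.

>>> {"api": "arm_command", "payload": {"moves": [0,0,0,0,0,0,0,0,0,0,0,0]}}

```text
time: 13.42
ee_pos: [0.5883, 0.0297, 0.0944]
eef_rot: [0.643, 0.766, -0.0, -0.0]
ft_force: [-1.0, -1.2, -2.7]
width: 0.0109
grip_force: 50.0
```

```bash
python3 -c "
from bench import r
print(r.close_job())"
```

```text
the job is handed in; nothing more can be done
None
```

I handed the job in at about 13.4 s with the tube seated and let go in the socket and the lid held about 2 cm open (about 0.125 rad) by its handle; no bystander was touched that I saw, and the hand-in returned no verdict.

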